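# Wind the antenna turntable up to the gauge block

### The arm

A 6-joint arm with a two-finger parallel gripper is mounted at the origin on the work surface. World frame = base frame: x ahead of the robot, y to its left, z up, the work surface at z = 0. Lengths are in m, angles in rad, forces in N, time in s.
With the tool pointing down it reaches from about 0.35 to 0.975 m from the base axis. Payload 4.9 kg.
Tool frame: the origin (TCP) lies midway between the tips of the shut fingers; the grasp point (between the pads) lies 19 mm behind it; z points along the fingers, y is the line along which they close (so a half turn about z gives the same grasp; the last joint's range is limited). The gripper opens to 85 mm and grips with 20 to 120 N. Pads are 22 mm wide; open, the fingers measure 114 mm over their backs; the gripper's body (76 mm by 85 mm) begins 54 mm behind the grasp point. The pads swing forward as they close: fully open they stand 13 mm farther back than shut.
Start: joints at [-1.468, 0.053, 1.613, -0, 1.476, -0.119], TCP at [0.137, -0.61, 0.204] pointing down, gripper open.
Joint ranges: [-3.01, 3.01], [-1.01, 2.22], [0.06, 2.58], [-1.02, 4.17], [0.09, 2.62], [-3.14, 3.14]. Speed limits (rad/s): [2.57, 2.57, 3.14, 3.14, 3.14, 3.14].

### API

Orientations are given as a unit quaternion [w, x, y, z].
In Python, from plant import * gives the robot as it stands.
- The arm moves only by the tool jog_arm, never from a script. Its argument "targets" is a list of rows, each a list of 3 entries, a list of its own where there are three numbers: the shift along the tool's x, y, z in units of 25 mm (1.0 is 25 mm), then the turn, a rotation vector about the tool's x, y, z in units of 8 degrees (1.0 is 8 degrees), then the opening in per cent of the stroke, from 0 (shut) to 100 (fully open). A call has 1 to 8 rows; each row is the pose to reach, as a shift and turn from the pose commanded when the call began, along the tool's axes at that moment; what a row does not reach only later rows make up. A row lasts 1/8 s, in which the tool goes at most 62.5 mm and 10.7 degrees, less where a joint would pass 70% of its speed; a pose out of reach is approached as far as the arm can. A call with a gripper value outside its range is refused whole. The fingers move at their own pace and stop on an object; the grip force is fixed at half the most. Time passes only in rows, so rows that repeat a pose let the fingers close. It gives the time, the measured TCP pose, the force, the opening and the grip force at its end, in the units of the state.
- state(): the state, without advancing time (a new reading comes with each control period).
- grab_frame(name): name is "side" or "top"; returns (picture, depth): 400x640x3 uint8, red, green, blue; 400x640 float32, m along the optical axis (not along the pixel's ray), 0 where there is no reading.
- camera_params(name): a dict with "fovy" (degrees; the focal length in pixels is half the picture's height over the tangent of half this angle, whatever the lens; pixels are square), "cx", "cy" (the principal point, pixels), "dist" ([k1, k2, p1, p2, k3] as OpenCV has them; the pictures are not rectified), "rvec" (rotation vector, rad) and "tvec" (3), from world to camera coordinates, as OpenCV has them. Camera axes: x right, y down, z forward; pixel columns grow to the right and rows downward; lengths in m; the calibration is good to about 2 mm. A picture is of the moment at which its call begins. camera_params takes no time and is no camera call.
- job_done(): hands the job in; it is judged then, once.
The state is a dict: "time": time; "joint_pos": joint angles; "joint_vel": joint speeds; "joint_efforts": joint torques, N m; "tool_pos": TCP position; "tool_rot": TCP orientation; "contact_force": force on the tool from outside, world axes, zero at the start; "ft_torque": the same for the moment, N m; "gripper_width": opening from 0.0 (shut) to 1.0 (fully open); "grasp_force": force on a finger pad.
Only numpy, scipy, OpenCV 4.12 (cv2) and the standard library are available. Lean on these libraries where they do the work, as an engineer would, in place of code of your own. Each camera call takes 0.05 s, during which the arm holds its last target. There are 200 camera calls.

### The job

Stand the thickest of the three aluminium gauge blocks on the base of the antenna turntable, flat against the steel anvil and in line with it, in the path of the index arm, and let go of it. Then wind the crank of the worm drive clockwise, several turns, to bring the turntable on by its one division, until you feel the index arm nip the block snugly against the anvil; do not force it. Turn the table only with the crank, leave the nipped block and the crank alone at the end, and leave everything else on the bench where it is.

Things in the scene. Friction and masses are not known exactly. Their poses are not given: they have to be found in the camera images.
- anvil (a point): Middle of the working face of the anvil, a fixed steel block 44 (x) x 22 (y) x 44 mm (z) standing on the base plate (z 12 to 56 mm over the table). The face looks to the stand's -y; the block goes on that side. This point is 34 mm over the table. Axes as the stand.
- stand: Fixed turntable stand: grey base plate 250 x 335 x 12 mm. Origin at table height; at yaw 0 x points away from the robot, y left. In mm in this frame: plate x -165..85, y -170..165, top z 12; turntable axis (0, -75); crank axis (-30, 110); blue worm housing 130 x 55 at (0, 16), top z 40; blue gear head 76 x 76 under the crank, top z 80; anvil: see anvil.
- slot (a point): Where the middle of the thick block's underside belongs: on the top of the base plate (z 12 mm), 18 mm from the anvil's face. The index arm arrives from the stand's -y side. Axes as the stand.
- turntable: Steel disc, radius 60 mm, with a small router (92 x 64 mm, top z 79 mm over the table) with an upright stub antenna near the axis (top z 154). Origin on its axis, 12 mm over the table. At the nip its axes are the stand's within 2 degrees; at the start it is 40 to 58 degrees anticlockwise (from above) of that, arm on the -y side. 20 crank turns give one table turn, same sense.
- index_face (a point): Point on the leading face of the index arm, 125 mm out, 37 mm over the table. The arm is an aluminium bar 16 mm wide, z 29 to 45 mm over the table, reaching 143 mm along the turntable's -x, face on y = -25 mm of the turntable frame. On it sits the nose that meets the block: 20 x 12 mm, set by a screw to 3 to 11 mm proud of the face (not measured: feel for it), sprung 40 N per mm.
- crank_axis (a point): Point on the crank's vertical axis, 120 mm over the table, level with the middle of the handle. Clockwise from above brings the arm to the anvil, 2.1 to 3.3 turns from start to nip. The self-locking drive takes about 2.5 N at the handle when turned slowly, 4 N at a turn in 2 s. Once the handle is let go the friction keeps a nip of up to about 15 N.
- handle (a point): Middle of the crank handle: upright black cylinder, 18 mm diameter, 44 mm tall (z 98 to 142 mm), 45 mm from the crank axis. It spins freely on its pin, so it can be held and carried round without turning the hand. From the nip on, the force along its path rises about 1 N for each 7 N of nip. A nip of 3 to 45 N is right: aim at 10 to 20 N.
- block_thick: The gauge block to use, aluminium, 44 (its x) x 36 (its y, the gauging thickness) x 50 mm (z), about 0.15 to 0.3 kg, standing upright on the table. Origin in the middle of its underside. It belongs on the slot with its x along the stand's x (either way round).
- block_mid: Like block_thick but 26 mm thick; to be left alone.
- block_thin: Like block_thick but 16 mm thick; to be left alone.
- screwdriver: Bystander: screwdriver with blue handle, 180 mm, lying.
- whip: Bystander: black whip antenna with brass foot, 166 mm long, lying.
- adapter: Bystander: brass coax adapter, 18 mm diameter, 26 mm tall, standing on the base plate behind the turntable.
- jar: Bystander: jar with a white lid, 52 mm diameter, 60 mm tall.
- plugbox: Bystander: grey divided plastic tray, 100 x 70 x 30 mm.
There are look-alikes about, which are no part of the job. What is shaped like the block_thick but blue is not meant.

How it is judged:
By the outcome, as a careful person would: the job done as asked, in the order asked, and still so for the second after the job is handed in, with the robot touching nothing.
It also fails if it takes over 72 s, if anything falls off the work surface, if the arm or the gripper's body presses on something with over 40 N, if the wrist force passes 120 N, or if a joint passes its speed limit or range.

## Working session

There is one attempt and no reset: what is moved stays moved. The work goes in short steps, Python scripts to look and compute and a tool call to move; the robot and the scene stay as the last step left them, time stands still between calls to the robot, and variables do not carry over. Pictures are saved under pics/ and viewed, at most 10 in all, crops included, and the job is handed in when it is done.

Besides the shell and the picture viewer there is one more tool, called after "Emit:" by a JSON object that holds its "name" and its "arguments". jog_arm: Moves the arm, as the interface text tells. Its arguments: {"type":"object","properties":{"targets":{"type":"array"}},"required":["targets"]}

```bash
mkdir -p pics; cat > h.py <<'E'
from plant import *
import numpy as np, cv2
from scipy.spatial.transform import Rotation as R
def cam(n):
    p=camera_params(n); f=200/np.tan(np.radians(p["fovy"])/2)
    K=np.array([[f,0,p["cx"]],[0,f,p["cy"]],[0,0,1]]); Rm=cv2.Rodrigues(np.array(p["rvec"],float))[0]
    return K,np.array(p["dist"],float),Rm,np.array(p["tvec"],float).ravel()
def cloud(n,dep):
    K,d,Rm,t=cam(n); v,u=np.mgrid[0:400,0:640]
    q=cv2.undistortPoints(np.stack([u,v],-1).reshape(-1,1,2).astype(float),K,d).reshape(400,640,2)
    P=np.dstack([q*dep[...,None],dep])
    W=(P-t)@Rm; W[dep==0]=np.nan
    return W
def proj(n,X):
    K,d,Rm,t=cam(n); return cv2.projectPoints(np.array(X,float).reshape(-1,3),cv2.Rodrigues(Rm)[0],t,K,d)[0].reshape(-1,2)
def grab(n,tag):
    im,dep=grab_frame(n); cv2.imwrite(f"pics/{tag}.png",im[...,::-1]); np.save(f"pics/{tag}.npy",dep); return im,dep,cloud(n,dep)
E
python3 - <<'E'
from h import *
for n in("top","side"):
    im,dep,W=grab(n,n+"0"); K,d,Rm,t=cam(n); print(n,-Rm.T@t,K[0,0],Rm.round(2).tolist(),np.nanmin(W.reshape(-1,3),0),np.nanmax(W.reshape(-1,3),0))
s=state();print(s)
E
```

```text
top [ 0.27073029 -0.04714481  1.34039947] 497.9890350699577 [[0.01, -1.0, 0.01], [-0.98, -0.01, -0.19], [0.19, -0.01, -0.98]] [-0.11685101 -1.5260875  -0.7765218 ] [1.60679528 1.30184535 0.72337351]
side [0.12863769 0.7614582  1.02831793] 480.167825946362 [[-0.91, -0.41, -0.02], [-0.29, 0.67, -0.68], [0.29, -0.62, -0.73]] [-0.73403584 -1.81359583 -0.77299896] [2.30740923 0.73050998 0.7207846 ]
{'time': 0.1, 'joint_pos': array([-1.46800897e+00,  5.33190588e-02,  1.61417196e+00,  5.09431048e-05,
        1.47603089e+00, -1.18992757e-01]), 'joint_vel': array([ 0.00019138, -0.00205711, -0.00311816, -0.00057849,  0.00017497,
       -0.00130942]), 'joint_efforts': array([-3.40662182e-04, -3.94900775e+01, -3.71365070e+01, -1.38782966e-04,
        3.89389606e-03,  2.02199874e-05]), 'tool_pos': array([ 0.13743415, -0.60905744,  0.20295941]), 'tool_rot': array([-9.64389561e-04,  9.93857802e-01,  1.10660464e-01,  3.31700897e-05]), 'contact_force': array([ 0.68596636,  0.30908964, -0.96670055]), 'ft_torque': array([0.0097232 , 0.01156314, 0.02658211]), 'grasp_force': 0.0, 'gripper_width': 1.0015994943899236}
```

View pics/top0.png

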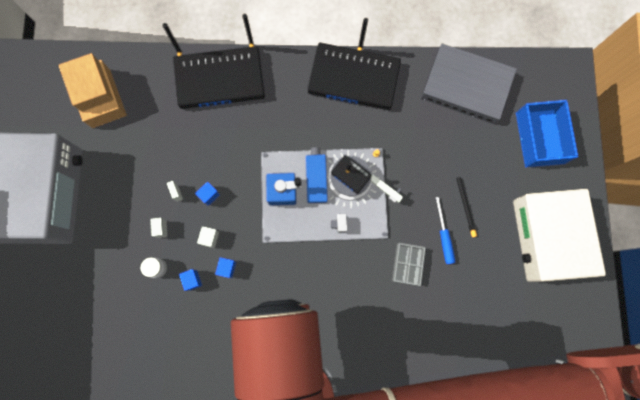

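View pics/side0.png

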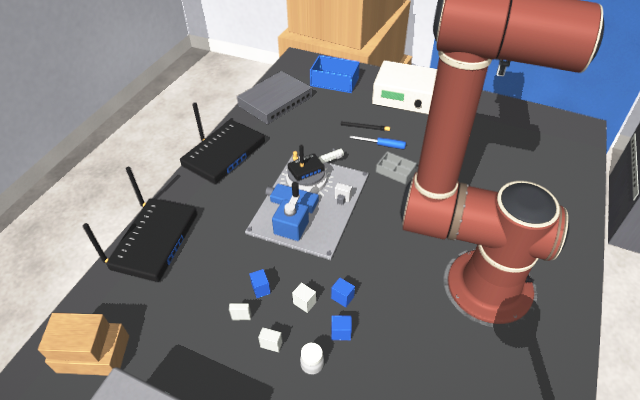

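The top view shows the stand at about (262–387, 150–241), with the anvil at (341,223), the crank at (285,185) and the index arm at (387,189). The light blocks are at (173,190), (157,227) and (207,237); the last looks thickest. The jar is at (152,267).

```bash
cat > m.py <<'E'
from h import *
def rect(P):
    r=cv2.minAreaRect((P[:,:2]*1000).astype(np.float32)); return np.round(r[0],1),np.round(r[1],1),round(r[2],1)
E
python3 - <<'E'
from m import *
for n in("top","side"):
    im=cv2.imread(f"pics/{n}0.png")[...,::-1].astype(int); W=cloud(n,np.load(f"pics/{n}0.npy"))
    sat=im.max(2)-im.min(2); z=W[...,2]
    X,Y=W[...,0],W[...,1]
    reg=(X>0.3)&(X<0.75)&(Y>0.1)&(Y<0.55)
    m=(reg&(sat<60)&(z>0.042)&(z<0.07)&(im.min(2)>120)).astype(np.uint8)
    k,l,st,c=cv2.connectedComponentsWithStats(m)
    for i in range(1,k):
        if st[i,4]>25: P=W[l==i]; print(n,"blk",c[i].round(),st[i,4],P.mean(0).round(4),np.std(P[:,2]).round(4),rect(P))
    reg=(X>0.2)&(X<0.75)&(Y>-0.35)&(Y<0.15)
    m=(reg&(z>0.006)&(z<0.018)).astype(np.uint8)
    k,l,st,c=cv2.connectedComponentsWithStats(m); i=1+np.argmax(st[1:,4]); P=W[l==i]; print(n,"plate",c[i],P.mean(0),rect(P),st[i,4])
    m=(reg&(z>0.05)&(z<0.062)).astype(np.uint8)
    k,l,st,c=cv2.connectedComponentsWithStats(m)
    for i in range(1,k):
        if st[i,4]>25: P=W[l==i]; print(n,"anv?",c[i].round(),st[i,4],P.mean(0).round(4),rect(P))
im=cv2.imread("pics/top0.png"); a=cv2.resize(im[140:285,140:400],None,fx=3,fy=3,interpolation=cv2.INTER_CUBIC); cv2.imwrite("pics/c1.png",a)
E
```

```text
top blk [172. 189.] 116 [0.5306 0.3212 0.0491] 0.003 (array([530.8, 321.5]), array([46.6, 16.3]), 23.6)
top blk [156. 227.] 177 [0.4313 0.3558 0.049 ] 0.0026 (array([430.7, 356.5]), array([44. , 26.3]), 7.6)
top blk [206. 237.] 243 [0.4067 0.2273 0.0492] 0.0026 (array([406.9, 227.7]), array([36.5, 43. ]), 76.2)
top blk [151. 267.] 287 [0.3277 0.3589 0.0585] 0.0037 (array([328.3, 360.5]), array([46.2, 43.5]), 48.8)
top plate [323.01326987 201.9131689 ] [ 0.50885428 -0.0758215   0.01141881] (array([530.6, -78.3]), array([253.6, 336.7]), 2.7) 6933
top anv? [361. 162.] 126 [ 0.6102 -0.1745  0.0546] (array([ 611.2, -175.8]), array([76.1, 18.5]), 52.7)
top anv? [336. 163.] 31 [ 0.6059 -0.1075  0.0538] (array([ 606.5, -107.5]), array([ 6.1, 45.1]), 52.2)
top anv? [346. 186.] 279 [ 0.5427 -0.1361  0.0548] (array([ 546.6, -145.5]), array([108.9,  53.6]), 85.6)
top anv? [342. 222.] 149 [ 0.4464 -0.1247  0.0552] (array([ 446.3, -124.7]), array([45.7, 21.4]), 0.0)
side blk [304. 293.] 288 [0.4077 0.2278 0.0504] 0.0025 (array([408.8, 226.1]), array([38.2, 45.2]), 76.0)
side blk [239. 307.] 139 [0.5295 0.3229 0.0491] 0.0027 (array([530.3, 322.3]), array([41.4, 17.8]), 22.5)
side blk [269. 335.] 257 [0.4324 0.3576 0.0504] 0.0027 (array([432.9, 356.8]), array([44.7, 29.2]), 5.9)
side blk [311. 354.] 408 [0.3273 0.3633 0.0595] 0.0035 (array([328.6, 361.8]), array([45.5, 46.7]), 81.6)
side plate [315.96818844 214.44997572] [ 0.49271909 -0.0400069   0.01281134] (array([532.8, -76. ]), array([256.6, 340.5]), 2.3) 4118
side anv? [308. 178.] 251 [ 0.5543 -0.1195  0.0552] (array([ 563.9, -120. ]), array([108.8,  57.2]), 20.9)
side anv? [343. 188.] 107 [ 0.4464 -0.122   0.0556] (array([ 447.4, -124. ]), array([44.6, 27.5]), 2.9)
side anv? [291. 226.] 102 [0.5219 0.0601 0.0563] (array([517.2,  53.6]), array([102.2,  51.1]), 45.8)
```

View pics/c1.png

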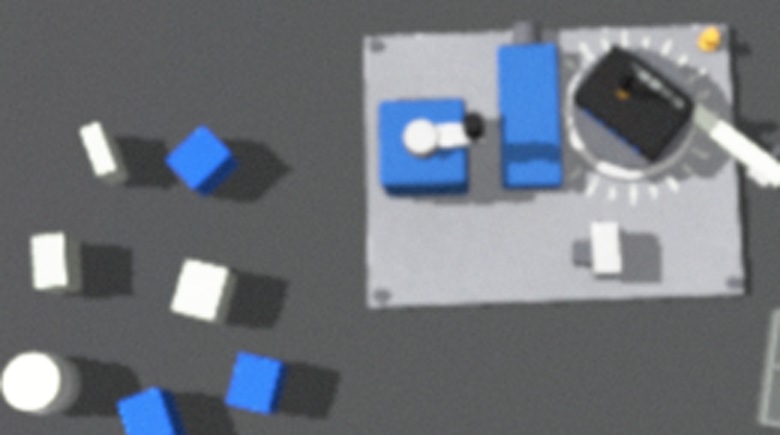

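The crop confirms the thick block at crop (203,290), with its 44 mm side about 14° off world x. The anvil is at crop (606,248), the handle top (black) at (473,125) and the arm at lower right of the disc. Next I measure the crank, handle, gear head and arm more closely.

```bash
python3 - <<'E'
from m import *
from scipy.optimize import least_squares
for n in("top","side"):
    im=cv2.imread(f"pics/{n}0.png")[...,::-1].astype(int); W=cloud(n,np.load(f"pics/{n}0.npy")); X,Y,z=W[...,0],W[...,1],W[...,2]
    blue=(im[...,2]-im[...,0]>60); reg=(X>0.3)&(X<0.7)&(Y>-0.3)&(Y<0.12)
    def show(t,m):
        k,l,st,c=cv2.connectedComponentsWithStats(m.astype(np.uint8))
        for i in range(1,k):
            if st[i,4]>12: P=W[l==i]; print(n,t,c[i].round(),st[i,4],P.mean(0).round(4),rect(P))
    show("gear",reg&blue&(z>.073)&(z<.087)); show("hous",reg&blue&(z>.034)&(z<.046))
    near=reg&(Y>-.04)
    show("handle",near&(im.max(2)<80)&(z>.09)&(z<.15)); show("hub",near&(im.min(2)>130)&(z>.085))
    show("arm",reg&(z>.036)&(z<.05)&(im.min(2)>110)&(Y<-.15))
    # plate outline fit: robust yaw from edges
    m=((X>.2)&(X<.75)&(Y>-.35)&(Y<.15)&(z>.006)&(z<.2)).astype(np.uint8)
    if n=="top":
        k,l,st,c=cv2.connectedComponentsWithStats(m);i=1+np.argmax(st[1:,4]);mm=(l==i)
        # near edge (min X per col) & left edge (max Y per row) & far edge
        e=[]
        for u in range(275,378):
            v=np.where(mm[:,u])[0]; e.append(W[v.max(),u])
        e=np.array(e); p=np.polyfit(e[:,1],e[:,0],1); print("near edge yaw",np.degrees(np.arctan(-p[0])), "x at y=-.08",np.polyval(p,-.08))
        e=[]
        for v_ in range(160,232):
            u=np.where(mm[v_])[0]; e.append(W[v_,u.min()])
        e=np.array(e); p=np.polyfit(e[:,0],e[:,1],1); print("left edge yaw",np.degrees(np.arctan(p[0])), "y at x=.53",np.polyval(p,.53))
E
```

```text
top gear [279. 187.] 594 [0.5331 0.0388 0.0792] (array([536. ,  35.8]), array([76.1, 73.6]), 4.2)
top hous [316. 177.] 907 [ 0.5694 -0.0567  0.0395] (array([570.3, -56.5]), array([130.2,  53.7]), 2.4)
top handle [298. 182.] 40 [ 0.5363 -0.0098  0.1354] (array([537.9,  -9.7]), array([12.4, 13. ]), 89.8)
top hub [284. 185.] 176 [0.5359 0.0254 0.0969] (array([538.1,  23.5]), array([26.4, 53.2]), 12.3)
top arm [387. 189.] 265 [ 0.5394 -0.245   0.044 ] (array([ 540.7, -240.4]), array([99.7, 34.1]), 58.8)
near edge yaw 2.7874138436476392 x at y=-.08 0.4050962288946756
left edge yaw 2.902381687755513 y at x=.53 0.08847236677356535
side gear [290. 215.] 494 [0.5311 0.0439 0.08  ] (array([533.8,  37.4]), array([77.1, 75.8]), 3.1)
side hous [281. 193.] 275 [ 0.6062 -0.0508  0.0398] (array([606.2, -52.6]), array([59.9, 57.2]), 7.6)
side hous [307. 199.] 258 [ 0.5291 -0.058   0.0398] (array([534. , -56.7]), array([61.8, 59. ]), 0.7)
side hous [286. 232.] 66 [0.5319 0.0716 0.0405] (array([534.2,  71.9]), array([72.5,  7.7]), 2.9)
side handle [295. 189.] 85 [ 0.5371 -0.0041  0.1279] (array([537.8,  -5.9]), array([15.6, 18.7]), 38.8)
side hub [291. 205.] 150 [0.5355 0.0274 0.0974] (array([535.7,  17.3]), array([25.9, 68.6]), 3.0)
side arm [332. 155.] 158 [ 0.5331 -0.2485  0.0434] (array([ 536. , -246.5]), array([81.3, 40.5]), 62.3)
```

```bash
cat > go.py <<'E'
from h import *
def rows(wps, cur=None):
    """wps: (x,y,z[m], world angle of tool y [deg]) -> rows"""
    s=state(); p,q=(np.array(s["tool_pos"]),R.from_quat(np.array(s["tool_rot"])[[1,2,3,0]])) if cur is None else cur
    for x,y,z,a in wps:
        a=np.radians(a); Y=np.array([np.cos(a),np.sin(a),0]); Z=np.array([0,0,-1.]); T=R.from_matrix(np.c_[np.cross(Y,Z),Y,Z])
        print(np.round(q.inv().apply(np.array([x,y,z])-p)/.025,2).tolist(), np.round((q.inv()*T).as_rotvec(degrees=True)/8,2).tolist())
E
python3 - <<'E'
from go import *
q=R.from_quat(np.array(state()["tool_rot"])[[1,2,3,0]])
rows([(.42,-.2,.2,-46),(.4075,.228,.12,-14),(.4075,.228,.012,-14)],(np.array([.137,-.61,.204]),q))
E
```

```text
[14.65, -13.51, 0.19] [-0.01, -0.01, -3.91]
[17.93, -30.31, 3.42] [-0.01, -0.01, -7.91]
[17.93, -30.3, 7.74] [-0.01, -0.01, -7.91]
```

Emit:
{"name": "jog_arm", "arguments": {"targets": [[[2.0,-1.5,0.2],[0,0,-0.5],75],[[4.0,-3.3,0.2],[0,0,-1.0],75],[[6.0,-5.1,0.2],[0,0,-1.5],75],[[8.0,-6.9,0.2],[0,0,-2.0],75],[[10.0,-8.7,0.2],[0,0,-2.5],75],[[12.0,-10.5,0.2],[0,0,-3.0],75],[[13.8,-12.2,0.2],[0,0,-3.5],75],[[14.65,-13.5,0.2],[0,0,-3.9],75]]}}

```text
time: 1.1
tool_pos: [0.4212, -0.1979, 0.1988]
tool_rot: [-0.0, 0.927, 0.375, 0.0]
contact_force: [1.2, -0.8, 0.4]
gripper_width: 0.749
grasp_force: 0.0
```

```bash
python3 - <<'E'
from go import *
s=state(); print(s["time"],s["tool_pos"],s["gripper_width"],s["joint_pos"].round(2))
rows([(.4075,.228,.08,-14),(.4075,.228,.012,-14)])
E
```

```text
1.1 [ 0.42122078 -0.19791362  0.19881478] 0.7489487815669815 [-0.6  -0.34  1.98  0.    1.51  0.2 ]
[11.44, -12.63, 4.76] [-0.0, -0.0, -4.0]
[11.44, -12.63, 7.48] [-0.0, -0.0, -4.0]
```

Emit:
{"name": "jog_arm", "arguments": {"targets": [[[1.6,-1.8,0.3],[0,0,-0.6],75],[[3.2,-3.6,0.6],[0,0,-1.2],75],[[4.8,-5.3,1.0],[0,0,-1.8],75],[[6.4,-7.1,1.5],[0,0,-2.4],75],[[8.0,-8.9,2.0],[0,0,-3.0],75],[[9.6,-10.7,3.0],[0,0,-3.6],75],[[11.0,-12.2,4.0],[0,0,-4.0],75],[[11.44,-12.63,4.8],[0,0,-4.0],75]]}}

```text
time: 2.1
tool_pos: [0.4062, 0.2284, 0.0776]
tool_rot: [-0.0, 0.787, 0.617, -0.001]
contact_force: [0.8, -0.5, -0.9]
gripper_width: 0.749
grasp_force: 0.0
```

```bash
python3 - <<'E'
from go import *
s=state(); print(s["time"],s["tool_pos"],s["gripper_width"],s["contact_force"])
rows([(.4075,.228,.08,-14),(.4075,.228,.013,-14)])
im,dep,W=grab("side","s1"); cv2.imwrite("pics/s1c.png",cv2.resize(im[200:380,200:420,::-1],None,fx=3,fy=3))
E
```

```text
2.1 [0.40619364 0.22835634 0.0775818 ] 0.7493134253771165 [ 0.77657974 -0.46818728 -0.94998544]
[-0.0, 0.05, -0.1] [-0.01, 0.0, 0.02]
[0.0, 0.06, 2.58] [-0.01, 0.0, 0.02]
```

View pics/s1c.png

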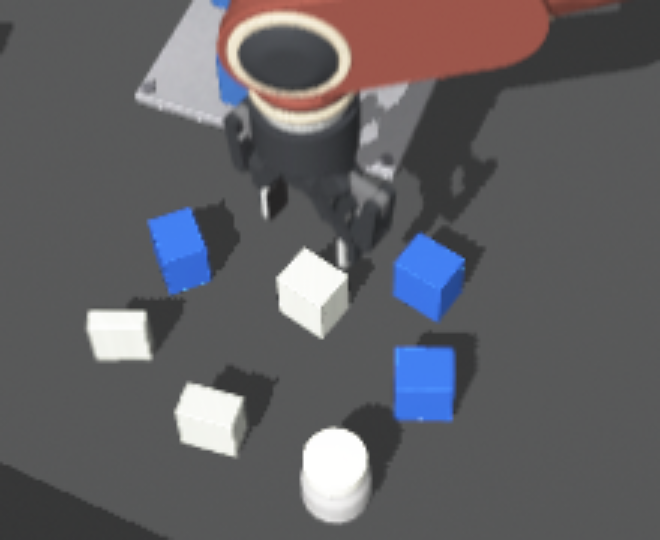

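The open fingers at crop (270,200) and (345,250) straddle the thick block at (312,290), so I go down and grip.

Emit:
{"name": "jog_arm", "arguments": {"targets": [[[0,0.05,1.0],[0,0,0],75],[[0,0.05,2.0],[0,0,0],75],[[0,0.05,2.55],[0,0,0],75],[[0,0.05,2.55],[0,0,0],40],[[0,0.05,2.55],[0,0,0],40],[[0,0.05,2.55],[0,0,0],40],[[0,0.05,2.55],[0,0,0],40],[[0,0.05,2.55],[0,0,0],40]]}}

```text
time: 3.15
tool_pos: [0.4089, 0.2257, 0.0155]
tool_rot: [0.0, 0.788, 0.615, 0.0]
contact_force: [-0.1, 0.3, -1.5]
gripper_width: 0.489
grasp_force: 61.0
```

```bash
python3 - <<'E'
from go import *
s=state(); print(s["time"],s["tool_pos"],s["gripper_width"],s["contact_force"],s["grasp_force"])
rows([(.4075,.228,.12,-14),(.43,.05,.12,-6),(.4487,-.158,.12,2.7),(.4487,-.1575,.03,2.7)])
E
```

```text
3.15 [0.40887013 0.22567703 0.01552316] 0.4889530877972175 [-0.11269893  0.29269676 -1.49994629] 61.006046533584595
[0.08, -0.07, -4.18] [0.0, -0.0, -0.01]
[-6.61, 2.53, -4.18] [0.0, -0.0, -1.01]
[-14.5, 5.28, -4.18] [0.0, -0.0, -2.1]
[-14.48, 5.28, -0.58] [0.0, -0.0, -2.1]
```

Emit:
{"name": "jog_arm", "arguments": {"targets": [[[0,0,-1.5],[0,0,0],40],[[-0.5,0.2,-3.0],[0,0,0],40],[[-2.4,1.0,-4.0],[0,0,-0.3],40],[[-4.6,1.8,-4.2],[0,0,-0.7],40],[[-6.8,2.6,-4.2],[0,0,-1.0],40],[[-9.0,3.4,-4.2],[0,0,-1.3],40],[[-11.2,4.15,-4.2],[0,0,-1.7],40],[[-13.2,4.8,-4.2],[0,0,-2.0],40]]}}

```text
time: 4.15
tool_pos: [0.4447, -0.1257, 0.1205]
tool_rot: [0.0, 0.695, 0.719, 0.0]
contact_force: [0.5, -0.1, -1.8]
gripper_width: 0.488
grasp_force: 62.1
```

```bash
python3 - <<'E'
from go import *
s=state(); print(s["time"],s["tool_pos"],s["gripper_width"],s["contact_force"],s["grasp_force"])
rows([(.449,-.1605,.12,2.7),(.449,-.1605,.031,2.7)])
E
```

```text
4.15 [ 0.4447232  -0.12569991  0.1205075 ] 0.48797086413459073 [ 0.53514873 -0.07825852 -1.79933598] 62.13933706283569
[-1.4, 0.12, 0.02] [0.01, 0.0, -0.09]
[-1.4, 0.12, 3.58] [0.01, 0.0, -0.09]
```

Emit:
{"name": "jog_arm", "arguments": {"targets": [[[-1.4,0.12,0],[0,0,-0.1],40],[[-1.4,0.12,0.6],[0,0,-0.1],40],[[-1.4,0.12,1.6],[0,0,-0.1],40],[[-1.4,0.12,2.6],[0,0,-0.1],40],[[-1.4,0.12,3.2],[0,0,-0.1],40],[[-1.4,0.12,3.55],[0,0,-0.1],40],[[-1.4,0.12,3.55],[0,0,-0.1],40]]}}

```text
time: 5.03
tool_pos: [0.4488, -0.1581, 0.0312]
tool_rot: [-0.0, 0.69, 0.724, -0.0]
contact_force: [-0.3, -0.3, -2.6]
gripper_width: 0.49
grasp_force: 62.1
```

```bash
python3 - <<'E'
from go import *
s=state(); print(s["time"],s["tool_pos"],s["gripper_width"],s["contact_force"],s["ft_torque"],s["grasp_force"])
rows([(.449,-.1555,.031,2.7)])
im,dep,W=grab("top","t2"); cv2.imwrite("pics/t2c.png",cv2.resize(im[160:260,260:400,::-1],None,fx=5,fy=5,interpolation=cv2.INTER_CUBIC))
im,dep,W=grab("side","s2"); cv2.imwrite("pics/s2c.png",cv2.resize(im[120:250,250:410,::-1],None,fx=4,fy=4,interpolation=cv2.INTER_CUBIC))
E
```

```text
5.025 [ 0.44880403 -0.15808933  0.0312396 ] 0.4903104340631741 [-0.2943795  -0.31810124 -2.57201683] [-0.03197501  0.01410203 -0.02967984] 62.12427377700806
[0.1, 0.01, 0.01] [-0.01, -0.0, 0.0]
```

View pics/s2c.png

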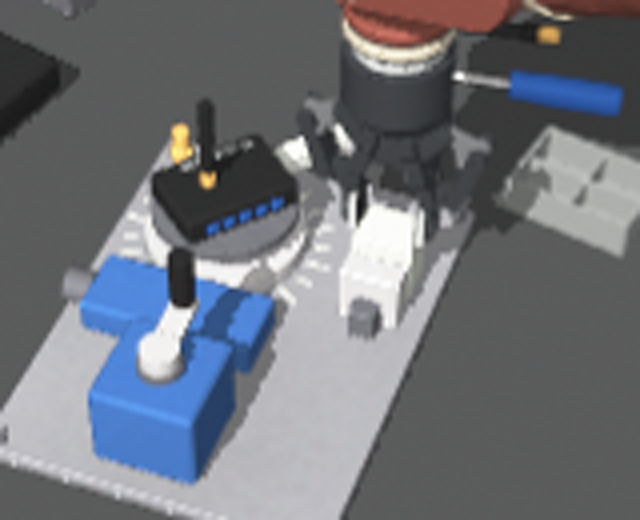

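The block hangs in the gripper at crop (390,225), just in front of the anvil at (365,280), roughly in line with it. I lower a little and creep toward the anvil face.

Emit:
{"name": "jog_arm", "arguments": {"targets": [[[0.04,0,0.06],[0,0,0],40],[[0.06,0,0.1],[0,0,0],40],[[0.06,0,0.1],[0,0,0],40]]}}

```text
time: 5.5
tool_pos: [0.449, -0.157, 0.0292]
tool_rot: [0.0, 0.69, 0.724, 0.0]
contact_force: [-0.4, 0.3, -1.9]
gripper_width: 0.493
grasp_force: 62.1
```

Emit:
{"name": "jog_arm", "arguments": {"targets": [[[0.02,0,0],[0,0,0],40],[[0.02,0,0],[0,0,0],40]]}}

```text
time: 5.75
tool_pos: [0.4489, -0.1565, 0.0291]
tool_rot: [0.0, 0.69, 0.724, 0.0]
contact_force: [0.2, 0.3, -3.6]
gripper_width: 0.489
grasp_force: 62.1
```

Emit:
{"name": "jog_arm", "arguments": {"targets": [[[0.02,0,0],[0,0,0],40],[[0.02,0,0],[0,0,0],40]]}}

```text
time: 6.0
tool_pos: [0.4489, -0.156, 0.0291]
tool_rot: [-0.0, 0.69, 0.724, -0.0]
contact_force: [-0.8, -0.2, -2.6]
gripper_width: 0.492
grasp_force: 62.1
```

Emit:
{"name": "jog_arm", "arguments": {"targets": [[[0.04,0,0],[0,0,0],40],[[0.04,0,0],[0,0,0],40]]}}

```text
time: 6.25
tool_pos: [0.4489, -0.1552, 0.0292]
tool_rot: [0.0, 0.69, 0.724, -0.0]
contact_force: [0.3, -1.0, -3.5]
gripper_width: 0.49
grasp_force: 62.1
```

Emit:
{"name": "jog_arm", "arguments": {"targets": [[[0.02,0,0],[0,0,0],40],[[0.02,0,0],[0,0,0],40]]}}

```text
time: 6.5
tool_pos: [0.4489, -0.1551, 0.0292]
tool_rot: [0.0, 0.69, 0.724, -0.0]
contact_force: [-0.1, -2.8, -2.8]
gripper_width: 0.489
grasp_force: 62.1
```

Emit:
{"name": "jog_arm", "arguments": {"targets": [[[0.02,0,0],[0,0,0],40],[[0.02,0,0],[0,0,0],40]]}}

```text
time: 6.75
tool_pos: [0.4489, -0.155, 0.0293]
tool_rot: [0.001, 0.69, 0.724, -0.001]
contact_force: [-0.2, -5.2, -3.2]
gripper_width: 0.486
grasp_force: 62.1
```

Emit:
{"name": "jog_arm", "arguments": {"targets": [[[0,0,0.06],[0,0,0],40],[[0,0,0.06],[0,0,0],40]]}}

```text
time: 7.0
tool_pos: [0.4494, -0.155, 0.0283]
tool_rot: [0.001, 0.69, 0.724, -0.0]
contact_force: [-0.5, -5.1, -0.9]
gripper_width: 0.485
grasp_force: 62.3
```

Emit:
{"name": "jog_arm", "arguments": {"targets": [[[0,0,0.03],[0,0,0],40],[[0,0,0.03],[0,0,0],40]]}}

```text
time: 7.25
tool_pos: [0.4496, -0.155, 0.0277]
tool_rot: [0.001, 0.69, 0.724, -0.0]
contact_force: [-0.2, -5.2, -2.1]
gripper_width: 0.49
grasp_force: 62.3
```

Emit:
{"name": "jog_arm", "arguments": {"targets": [[[0,0,0.03],[0,0,0],40],[[0,0,0.03],[0,0,0],40]]}}

```text
time: 7.5
tool_pos: [0.4497, -0.1551, 0.0275]
tool_rot: [0.001, 0.69, 0.724, -0.0]
contact_force: [-2.7, -3.8, 3.8]
gripper_width: 0.489
grasp_force: 62.9
```

Emit:
{"name": "jog_arm", "arguments": {"targets": [[[0,0,0.03],[0,0,0],40],[[0,0,0.03],[0,0,0],40]]}}

```text
time: 7.75
tool_pos: [0.4497, -0.1551, 0.0275]
tool_rot: [0.001, 0.69, 0.724, -0.0]
contact_force: [-4.0, -3.7, 9.1]
gripper_width: 0.488
grasp_force: 63.4
```

Emit:
{"name": "jog_arm", "arguments": {"targets": [[[0,0,-0.04],[0,0,0],40],[[0,0,-0.04],[0,0,0],55],[[0,0,-0.04],[0,0,0],70],[[0,0,-0.04],[0,0,0],70],[[0,0,-0.04],[0,0,0],70]]}}

```text
time: 8.38
tool_pos: [0.4488, -0.1537, 0.0262]
tool_rot: [-0.0, 0.69, 0.724, 0.0]
contact_force: [0.1, 0.6, -0.5]
gripper_width: 0.696
grasp_force: 0.0
```

Emit:
{"name": "jog_arm", "arguments": {"targets": [[[0,0,-0.5],[0,0,0],70],[[0,0,-1.5],[0,0,0],70],[[0,0,-3.5],[0,0,0],70],[[0,0,-5.5],[0,0,0],70],[[0.5,0,-6.0],[0,0,0],70],[[2.5,0,-6.0],[0,0,0],70],[[4.5,0,-6.0],[0,0,0],70],[[6.5,0,-6.0],[0,0,0],70]]}}

```text
time: 9.38
tool_pos: [0.4403, 0.0101, 0.176]
tool_rot: [-0.0, 0.69, 0.723, -0.0]
contact_force: [0.3, 0.6, -0.3]
gripper_width: 0.705
grasp_force: 0.0
```

```bash
python3 - <<'E'
from m import *
s=state(); print(s["time"],s["tool_pos"],s["gripper_width"],s["contact_force"],s["joint_pos"].round(2))
for n in("top","side"):
    im,dep,W=grab(n,n+"3"); a={"top":im[150:250,250:400],"side":im[120:250,250:410]}[n]
    cv2.imwrite(f"pics/{n}3c.png",cv2.resize(a[...,::-1],None,fx=4,fy=4,interpolation=cv2.INTER_CUBIC))
    X,Y,z=W[...,0],W[...,1],W[...,2]
    for t,lo,hi in(("blk",.0585,.068),("anv",.05,.0585)):
        m=((X>.41)&(X<.49)&(Y>-.19)&(Y<-.1)&(z>lo)&(z<hi)).astype(np.uint8)
        if m.sum(): P=W[m>0]; print(n,t,len(P),P.mean(0).round(4),rect(P))
E
cd pics; python3 -c "
import cv2,numpy as np
a=cv2.imread('top3c.png');b=cv2.imread('side3c.png');a=cv2.resize(a,None,fx=.75,fy=.75)
c=np.zeros((600,700,3),np.uint8)
b=cv2.resize(b,(369,300));a=cv2.resize(a,(450,300));c[:300,:450]=a;c[300:,:369]=b;cv2.imwrite('v3.png',c)"
```

```text
9.375 [0.44029194 0.01008797 0.17597042] 0.7048081567663215 [ 0.32311699  0.6307868  -0.29184184] [-0.15 -0.4   2.06  0.    1.48 -0.19]
top blk 210 [ 0.4475 -0.1525  0.0617] (array([ 447.2, -142.8]), array([42.3, 57.2]), 0.7)
top anv 175 [ 0.4462 -0.1308  0.0554] (array([ 446.5, -142.8]), array([45.2, 57.5]), 0.1)
side blk 82 [ 0.4377 -0.1461  0.0618] (array([ 444. , -141.4]), array([60.1, 38.4]), 87.5)
side anv 96 [ 0.4428 -0.1258  0.055 ] (array([ 448. , -142.2]), array([43. , 63.6]), 2.3)
```

View pics/v3.png

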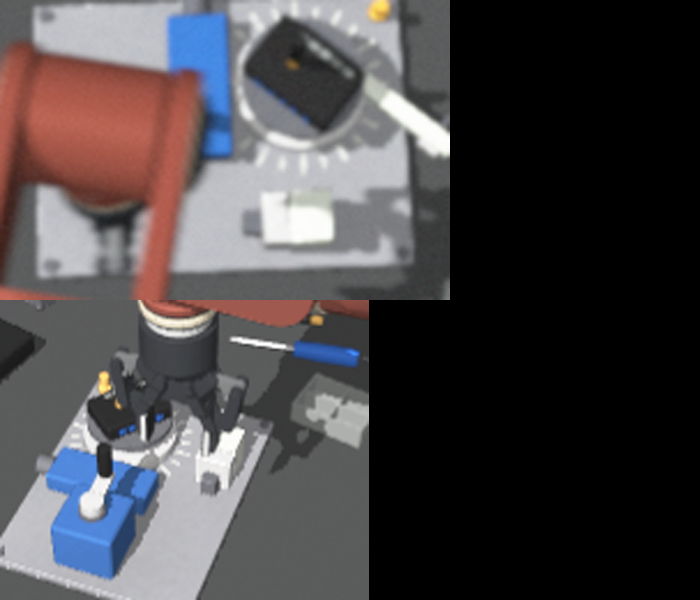

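The block stands at about (305,218) in the top view, flush with the anvil at (270,218) and in line with it; the centre sits as expected. Now the crank: handle at about (0.5375, −0.0095).

```bash
python3 - <<'E'
from go import *
W=cloud("top",np.load("pics/top0.npy")); X,Y,z=np.moveaxis(W,-1,0)
h=(X>.5)&(X<.57)&(Y>.015)&(Y<.06)&(z>.087); print("hub",np.percentile(z[h],[50,90,99]),W[h&(z>.09)].mean(0))
rows([(.5375,-.0095,.176,2.7),(.5375,-.0095,.107,2.7)])
E
```

```text
hub [0.09856263 0.10229051 0.10444273] [0.5359748  0.03185322 0.09851526]
[-1.08, 3.85, -0.01] [-0.01, -0.01, 0.04]
[-1.08, 3.85, 2.75] [-0.01, -0.01, 0.04]
```

Emit:
{"name": "jog_arm", "arguments": {"targets": [[[-0.3,1.5,0],[0,0,0],70],[[-0.8,3.0,0],[0,0,0],70],[[-1.08,3.85,0],[0,0,0],70],[[-1.08,3.85,0],[0,0,0],70]]}}

```text
time: 9.98
tool_pos: [0.5387, -0.0148, 0.1756]
tool_rot: [-0.001, 0.691, 0.723, -0.001]
contact_force: [-0.4, 0.5, 0.5]
gripper_width: 0.699
grasp_force: 0.0
```

```bash
python3 - <<'E'
from go import *
s=state(); print(s["time"],s["tool_pos"],s["contact_force"])
rows([(.5375,-.0095,.107,2.7)])
E
```

```text
9.975 [ 0.53874849 -0.01484333  0.17558644] [-0.43541951  0.46117741  0.50917771]
[0.22, -0.03, 2.74] [-0.01, -0.0, -0.01]
```

Emit:
{"name": "jog_arm", "arguments": {"targets": [[[0.22,-0.03,0.5],[0,0,0],70],[[0.22,-0.03,1.5],[0,0,0],70],[[0.22,-0.03,2.5],[0,0,0],70],[[0.22,-0.03,2.74],[0,0,0],70],[[0.22,-0.03,2.74],[0,0,0],40],[[0.22,-0.03,2.74],[0,0,0],10],[[0.22,-0.03,2.74],[0,0,0],10],[[0.22,-0.03,2.74],[0,0,0],10]]}}

```text
time: 10.98
tool_pos: [0.5386, -0.0089, 0.1095]
tool_rot: [0.001, 0.69, 0.724, 0.001]
contact_force: [-0.3, -0.1, 4.5]
gripper_width: 0.162
grasp_force: 58.7
```

Emit:
{"name": "jog_arm", "arguments": {"targets": [[[0,0,0],[0,0,0],10],[[0,0,0],[0,0,0],10]]}}

```text
time: 11.22
tool_pos: [0.5386, -0.0089, 0.1094]
tool_rot: [0.001, 0.69, 0.724, 0.001]
contact_force: [-0.2, -0.4, 6.0]
gripper_width: 0.155
grasp_force: 58.9
```

```bash
cat > crank.py <<'E'
from go import *
import sys
C=np.array([.5359,.0358])
def arc(step,n,C=C,r=.045,yaw=None):
    s=state(); p=s["tool_pos"]; q=R.from_quat(np.array(s["tool_rot"])[[1,2,3,0]])
    d=p[:2]-C; a=np.arctan2(d[1],d[0]); print("t",round(s["time"],2),"r",np.hypot(*d).round(4),"ang",np.degrees(a).round(1),"F",s["contact_force"].round(1),"z",p[2].round(4))
    for i in range(1,n+1):
        b=a-np.radians(step*i); t=np.r_[C+r*np.array([np.cos(b),np.sin(b)]),p[2]]
        print(np.round(q.inv().apply(t-p)/.025,2).tolist())
E
python3 -c "
from crank import *
arc(15,8)"
```

```text
t 11.22 r 0.0448 ang -86.5 F [-0.2 -0.4  6. ] z 0.1094
[0.05, -0.47, -0.0]
[0.22, -0.9, -0.0]
[0.5, -1.28, -0.0]
[0.87, -1.57, -0.0]
[1.3, -1.76, -0.01]
[1.77, -1.82, -0.01]
[2.23, -1.77, -0.01]
[2.67, -1.6, -0.01]
```

Emit:
{"name": "jog_arm", "arguments": {"targets": [[[0.05,-0.47,-0.08],[0,0,0],10],[[0.22,-0.9,-0.08],[0,0,0],10],[[0.5,-1.28,-0.08],[0,0,0],10],[[0.87,-1.57,-0.08],[0,0,0],10],[[1.3,-1.76,-0.08],[0,0,0],10],[[1.77,-1.82,-0.08],[0,0,0],10],[[2.23,-1.77,-0.08],[0,0,0],10],[[2.67,-1.6,-0.08],[0,0,0],10]]}}

```text
time: 12.22
tool_pos: [0.4941, 0.0549, 0.1096]
tool_rot: [0.002, 0.69, 0.724, -0.001]
contact_force: [6.4, -6.8, -2.6]
gripper_width: 0.162
grasp_force: 59.1
```

```bash
python3 -c "
from crank import *
arc(20,8)"
```

```text
t 12.22 r 0.0459 ang 155.5 F [ 6.4 -6.8 -2.6] z 0.1096
[0.48, 0.41, -0.0]
[0.82, 0.94, -0.0]
[0.96, 1.55, -0.0]
[0.88, 2.17, -0.0]
[0.59, 2.72, -0.0]
[0.13, 3.15, 0.0]
[-0.44, 3.39, 0.0]
[-1.07, 3.42, 0.01]
```

Emit:
{"name": "jog_arm", "arguments": {"targets": [[[0.48,0.41,0],[0,0,0],10],[[0.82,0.94,0],[0,0,0],10],[[0.96,1.55,0],[0,0,0],10],[[0.88,2.17,0],[0,0,0],10],[[0.59,2.72,0],[0,0,0],10],[[0.13,3.15,0],[0,0,0],10],[[-0.44,3.39,0],[0,0,0],10],[[-1.07,3.42,0],[0,0,0],10]]}}

```text
time: 13.22
tool_pos: [0.5808, 0.0339, 0.1095]
tool_rot: [-0.001, 0.69, 0.724, 0.0]
contact_force: [-5.4, 4.8, 2.8]
gripper_width: 0.16
grasp_force: 59.7
```

```bash
python3 -c "
from crank import *
from scipy.optimize import least_squares
P=np.array([[.5386,-.0089],[.4941,.0549],state()['tool_pos'][:2]])
c=least_squares(lambda c:np.hypot(*(P-c).T)-.045,C).x; print('fit',c, np.hypot(*(P-c).T))
arc(20,8,c)"
```

```text
fit [0.53550647 0.03615984] [0.04516591 0.04544985 0.04539897]
t 13.22 r 0.0454 ang -2.9 F [-5.4  4.8  2.8] z 0.1095
[-0.6, -0.18, -0.0]
[-1.11, -0.55, -0.0]
[-1.46, -1.06, -0.0]
[-1.62, -1.67, -0.0]
[-1.56, -2.29, -0.0]
[-1.29, -2.85, 0.0]
[-0.84, -3.29, 0.0]
[-0.27, -3.55, 0.0]
```

Emit:
{"name": "jog_arm", "arguments": {"targets": [[[-0.6,-0.18,0],[0,0,0],10],[[-1.11,-0.55,0],[0,0,0],10],[[-1.46,-1.06,0],[0,0,0],10],[[-1.62,-1.67,0],[0,0,0],10],[[-1.56,-2.29,0],[0,0,0],10],[[-1.29,-2.85,0],[0,0,0],10],[[-0.84,-3.29,0],[0,0,0],10],[[-0.27,-3.55,0],[0,0,0],10]]}}

```text
time: 14.22
tool_pos: [0.493, 0.021, 0.1098]
tool_rot: [0.002, 0.691, 0.723, -0.0]
contact_force: [6.1, -2.1, -5.0]
gripper_width: 0.158
grasp_force: 58.9
```

```bash
sed -i 's/^C=.*/C=np.array([.5355,.0362])/; s/r=.045,/r=.0452,/' crank.py; python3 -c "
from crank import *
arc(20,8)"
```

```text
t 14.22 r 0.0451 ang -160.4 F [ 6.1 -2.1 -5. ] z 0.1098
[0.62, -0.08, -0.0]
[1.23, 0.06, -0.0]
[1.76, 0.4, -0.0]
[2.14, 0.91, -0.0]
[2.32, 1.51, -0.0]
[2.29, 2.13, -0.0]
[2.04, 2.71, 0.0]
[1.62, 3.17, 0.0]
```

Emit:
{"name": "jog_arm", "arguments": {"targets": [[[0.62,-0.08,0],[0,0,0],10],[[1.23,0.06,0],[0,0,0],10],[[1.76,0.4,0],[0,0,0],10],[[2.14,0.91,0],[0,0,0],10],[[2.32,1.51,0],[0,0,0],10],[[2.29,2.13,0],[0,0,0],10],[[2.04,2.71,0],[0,0,0],10],[[1.62,3.17,0],[0,0,0],10]]}}

```text
time: 15.22
tool_pos: [0.5686, 0.0672, 0.1095]
tool_rot: [-0.002, 0.69, 0.724, -0.002]
contact_force: [-6.2, 0.7, 2.9]
gripper_width: 0.159
grasp_force: 59.9
```

```bash
python3 -c "
from crank import *
arc(20,8)
im,dep,W=grab('top','top4'); X,Y,z=np.moveaxis(W,-1,0)
cv2.imwrite('pics/top4c.png',cv2.resize(im[150:250,250:420,::-1],None,fx=4,fy=4,interpolation=cv2.INTER_CUBIC))
from m import rect
m=((z>.036)&(z<.05)&(im.min(2)>110)&(Y<-.15)&(Y>-.32)&(X>.4)&(X<.6)).astype(np.uint8)
k,l,st,c=cv2.connectedComponentsWithStats(m)
for i in range(1,k):
  if st[i,4]>25: print(c[i],st[i,4],rect(W[l==i]))
"
```

```text
t 15.22 r 0.0454 ang 43.1 F [-6.2  0.7  2.9] z 0.1095
[-0.55, 0.31, -0.0]
[-1.16, 0.43, -0.0]
[-1.78, 0.32, -0.0]
[-2.33, 0.01, -0.0]
[-2.74, -0.47, 0.0]
[-2.95, -1.06, 0.0]
[-2.96, -1.68, 0.01]
[-2.75, -2.28, 0.01]
[375.63432836 204.51119403] 268 (array([ 501.3, -210.5]), array([107. ,  25.2]), 23.1)
```

View pics/top4c.png

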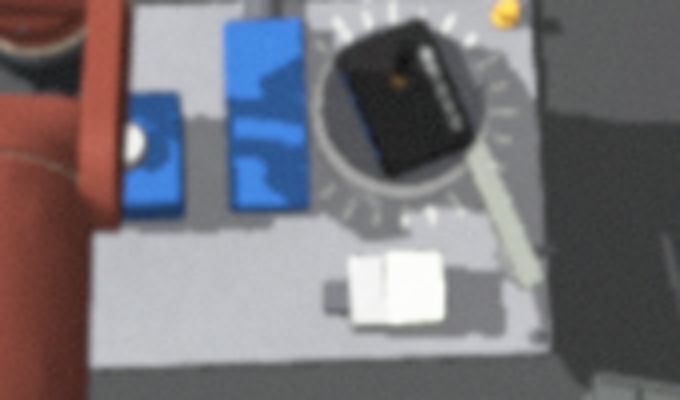

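The arm now points about 20° off the nip direction, from (480,150) to (535,280) in the crop, so about 1.1 turns remain. The block still stands flush at (400,290).

Emit:
{"name": "jog_arm", "arguments": {"targets": [[[-0.55,0.31,0],[0,0,0],10],[[-1.16,0.43,0],[0,0,0],10],[[-1.78,0.32,0],[0,0,0],10],[[-2.33,0.01,0],[0,0,0],10],[[-2.74,-0.47,0],[0,0,0],10],[[-2.95,-1.06,0],[0,0,0],10],[[-2.96,-1.68,0],[0,0,0],10],[[-2.75,-2.28,0],[0,0,0],10]]}}

```text
time: 16.27
tool_pos: [0.5167, -0.005, 0.1098]
tool_rot: [0.001, 0.69, 0.723, 0.001]
contact_force: [5.6, 2.6, -4.8]
gripper_width: 0.161
grasp_force: 59.0
```

```bash
python3 -c "
from crank import *
arc(15,8)"
```

```text
t 16.27 r 0.0453 ang -114.5 F [ 5.6  2.6 -4.8] z 0.1098
[0.27, -0.39, -0.0]
[0.63, -0.69, -0.0]
[1.06, -0.89, -0.0]
[1.52, -0.98, -0.0]
[1.99, -0.94, -0.0]
[2.44, -0.78, -0.0]
[2.82, -0.51, -0.0]
[3.13, -0.15, -0.0]
```

Emit:
{"name": "jog_arm", "arguments": {"targets": [[[0.27,-0.39,0],[0,0,0],10],[[0.63,-0.69,0],[0,0,0],10],[[1.06,-0.89,0],[0,0,0],10],[[1.52,-0.98,0],[0,0,0],10],[[1.99,-0.94,0],[0,0,0],10],[[2.44,-0.78,0],[0,0,0],10],[[2.82,-0.51,0],[0,0,0],10],[[3.13,-0.15,0],[0,0,0],10]]}}

```text
time: 17.27
tool_pos: [0.5081, 0.0723, 0.1096]
tool_rot: [0.001, 0.69, 0.724, -0.002]
contact_force: [-0.3, -7.3, -1.9]
gripper_width: 0.158
grasp_force: 59.5
```

```bash
cat >> crank.py <<'E'
def look(tag):
    from m import rect
    im,dep,W=grab('top',tag); X,Y,z=np.moveaxis(W,-1,0)
    m=((z>.034)&(z<.05)&(im.min(2)>100)&(Y<-.12)&(Y>-.32)&(X>.4)&(X<.6)).astype(np.uint8)
    k,l,st,c=cv2.connectedComponentsWithStats(m)
    for i in range(1,k):
        if st[i,4]>25: print(c[i].round(),st[i,4],rect(W[l==i]))
    # arm axis in stand frame by points, outer part
    cv2.imwrite(f'pics/{tag}c.png',cv2.resize(im[180:250,320:420,::-1],None,fx=7,fy=7,interpolation=cv2.INTER_CUBIC))
    return im,W
E
python3 -c "
from crank import *
arc(10,8)
look('top5')
"
```

```text
t 17.27 r 0.0453 ang 127.2 F [-0.3 -7.3 -1.9] z 0.1096
[0.15, 0.28, -0.0]
[0.26, 0.57, -0.0]
[0.31, 0.89, -0.0]
[0.31, 1.2, -0.0]
[0.25, 1.51, -0.0]
[0.14, 1.81, -0.0]
[-0.02, 2.08, -0.0]
[-0.23, 2.32, -0.0]
[368. 210.] 270 (array([ 488.8, -194.6]), array([104.9,  24.9]), 5.5)
```

View pics/top5c.png

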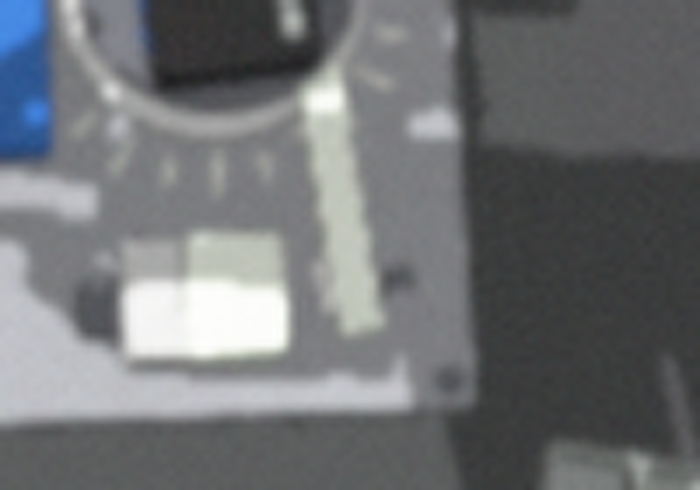

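The arm is now nearly parallel to the block, from (310,100) to (355,330) in the crop. Its small nose shows at about (318,285), close to the block's edge at (289,300). I work out the gap.

```bash
python3 -c "
from crank import *
K,d,Rm,t=cam('top'); c=-Rm.T@t; y=np.radians(2.7)
def ray(u,v,z):
    q=cv2.undistortPoints(np.array([[[u,v]]],float),K,d)[0,0]; w=Rm.T@np.r_[q,1]; X=c+w*(z-c[2])/w[2]
    e=X[:2]-[.571,-.0727]; return X.round(4),(np.array([[np.cos(y),np.sin(y)],[-np.sin(y),np.cos(y)]])@e*1000).round(1)
f=lambda a,b,z:ray(320+(a-3)/7,180+(b-3)/7,z)
print('anvil/blk',f(187,320,.059),'blk edge',f(289,320,.062)); print('nose',f(315,285,.043)); print('arm face in/out',f(308,125,.045),f(337,320,.045))
arc(8,8)
"
```

```text
anvil/blk (array([ 0.4387, -0.1355,  0.059 ]), array([-135.1,  -56.5])) blk edge (array([ 0.4387, -0.173 ,  0.062 ]), array([-136.9,  -93.9]))
nose (array([ 0.4546, -0.1847,  0.043 ]), array([-121.6, -106.4]))
arm face in/out (array([ 0.5153, -0.1824,  0.045 ]), array([ -60.8, -107. ])) (array([ 0.4411, -0.1926,  0.045 ]), array([-135.4, -113.7]))
t 17.32 r 0.0452 ang 125.3 F [ 1.9 -4.4 -3.3] z 0.1097
[0.12, 0.22, -0.0]
[0.21, 0.46, -0.0]
[0.26, 0.7, -0.0]
[0.28, 0.96, -0.0]
[0.27, 1.21, -0.0]
[0.22, 1.45, -0.0]
[0.14, 1.69, -0.0]
[0.02, 1.92, -0.0]
```

Emit:
{"name": "jog_arm", "arguments": {"targets": [[[0.12,0.22,0],[0,0,0],10],[[0.21,0.46,0],[0,0,0],10],[[0.26,0.7,0],[0,0,0],10],[[0.28,0.96,0],[0,0,0],10],[[0.27,1.21,0],[0,0,0],10],[[0.22,1.45,0],[0,0,0],10],[[0.14,1.69,0],[0,0,0],10],[[0.02,1.92,0],[0,0,0],10]]}}

```text
time: 18.32
tool_pos: [0.5564, 0.0764, 0.1096]
tool_rot: [-0.001, 0.69, 0.724, -0.0]
contact_force: [-3.8, -2.2, -0.2]
gripper_width: 0.158
grasp_force: 59.7
```

```bash
cat >> crank.py <<'E'
def tang():
    s=state(); d=s["tool_pos"][:2]-C; a=np.arctan2(d[1],d[0]); F=s["contact_force"][:2]
    return round(float(-F@[np.sin(a),-np.cos(a)]),1), round(float(F@[np.cos(a),np.sin(a)]),1)
E
python3 -c "
from crank import *
print('tang,rad',tang()); arc(2,8)
look('top6')
print('tang,rad',tang())
"
```

```text
tang,rad (2.4, -3.7)
t 18.32 r 0.0454 ang 62.5 F [-3.8 -2.2 -0.2] z 0.1096
[-0.04, 0.05, -0.0]
[-0.07, 0.1, -0.0]
[-0.11, 0.16, -0.0]
[-0.15, 0.21, -0.0]
[-0.19, 0.25, -0.0]
[-0.23, 0.3, -0.0]
[-0.27, 0.35, -0.0]
[-0.32, 0.39, -0.0]
[366. 210.] 273 (array([ 486.2, -186.6]), array([107.2,  23.6]), 6.7)
tang,rad (1.0, -4.0)
```

View pics/top6c.png

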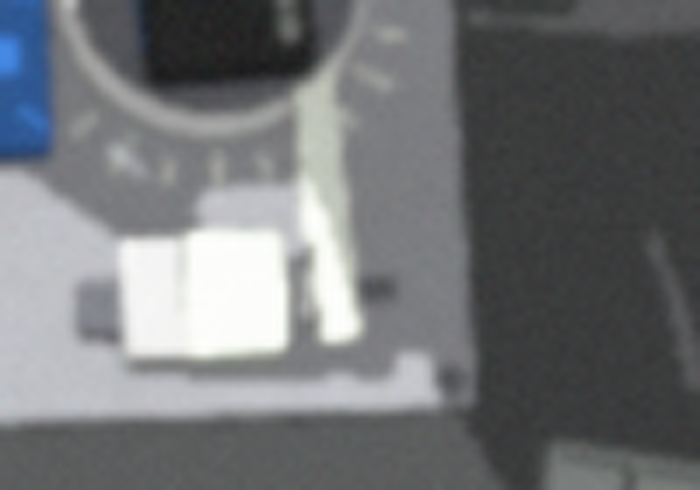

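The arm's outer face is now at about (317,320) in the crop and the block edge at (289,300), leaving a gap of roughly 2–9 mm. From here I creep.

Emit:
{"name": "jog_arm", "arguments": {"targets": [[[-0.04,0.05,0],[0,0,0],10],[[-0.07,0.1,0],[0,0,0],10],[[-0.11,0.16,0],[0,0,0],10],[[-0.15,0.21,0],[0,0,0],10],[[-0.19,0.25,0],[0,0,0],10],[[-0.23,0.3,0],[0,0,0],10],[[-0.27,0.35,0],[0,0,0],10],[[-0.32,0.39,0],[0,0,0],10]]}}

```text
time: 19.38
tool_pos: [0.5669, 0.0686, 0.1097]
tool_rot: [-0.0, 0.69, 0.724, 0.0]
contact_force: [-3.4, -0.7, -3.0]
gripper_width: 0.16
grasp_force: 59.5
```

```bash
python3 -c "
from crank import *
print('tang,rad',tang()); arc(2,12)
"
```

```text
tang,rad (2.0, -2.9)
t 19.38 r 0.0452 ang 45.9 F [-3.4 -0.7 -3. ] z 0.1097
[-0.05, 0.04, -0.0]
[-0.09, 0.08, -0.0]
[-0.14, 0.12, -0.0]
[-0.19, 0.16, -0.0]
[-0.25, 0.2, -0.0]
[-0.3, 0.23, -0.0]
[-0.35, 0.26, -0.0]
[-0.41, 0.29, -0.0]
[-0.47, 0.32, -0.0]
[-0.52, 0.34, -0.0]
[-0.58, 0.37, -0.0]
[-0.64, 0.39, -0.0]
```

Emit:
{"name": "jog_arm", "arguments": {"targets": [[[-0.05,0.04,0],[0,0,0],10],[[-0.09,0.08,0],[0,0,0],10]]}}

```text
time: 19.62
tool_pos: [0.5691, 0.0664, 0.1098]
tool_rot: [-0.0, 0.69, 0.724, 0.0]
contact_force: [-2.5, 0.6, -3.1]
gripper_width: 0.16
grasp_force: 59.4
```

Emit:
{"name": "jog_arm", "arguments": {"targets": [[[-0.05,0.04,0],[0,0,0],10],[[-0.1,0.08,0],[0,0,0],10]]}}

```text
time: 19.88
tool_pos: [0.5711, 0.064, 0.1097]
tool_rot: [-0.0, 0.69, 0.724, -0.0]
contact_force: [-3.4, 0.8, -2.5]
gripper_width: 0.162
grasp_force: 59.4
```

```bash
python3 -c "
from crank import *
print('tang,rad',tang()); arc(2,8)
"
```

```text
tang,rad (2.7, -2.2)
t 19.88 r 0.0452 ang 38.0 F [-3.4  0.8 -2.5] z 0.1097
[-0.05, 0.04, -0.0]
[-0.11, 0.07, -0.0]
[-0.16, 0.1, -0.0]
[-0.22, 0.13, -0.0]
[-0.27, 0.16, -0.0]
[-0.33, 0.19, -0.0]
[-0.39, 0.21, -0.0]
[-0.45, 0.23, -0.0]
```

Emit:
{"name": "jog_arm", "arguments": {"targets": [[[-0.05,0.04,0],[0,0,0],10],[[-0.11,0.07,0],[0,0,0],10]]}}

```text
time: 20.12
tool_pos: [0.573, 0.0613, 0.1097]
tool_rot: [-0.0, 0.69, 0.724, 0.0]
contact_force: [-3.7, 0.9, -3.6]
gripper_width: 0.16
grasp_force: 59.4
```

Emit:
{"name": "jog_arm", "arguments": {"targets": [[[-0.06,0.03,0],[0,0,0],10],[[-0.11,0.06,0],[0,0,0],10]]}}

```text
time: 20.38
tool_pos: [0.5747, 0.0587, 0.1097]
tool_rot: [-0.0, 0.69, 0.724, 0.0]
contact_force: [-3.3, 1.5, -2.7]
gripper_width: 0.158
grasp_force: 59.4
```

```bash
python3 -c "
from crank import *
print('tang,rad',tang()); arc(2,8)
"
```

```text
tang,rad (2.9, -2.1)
t 20.38 r 0.0451 ang 29.8 F [-3.3  1.5 -2.7] z 0.1097
[-0.06, 0.03, -0.0]
[-0.11, 0.06, -0.0]
[-0.17, 0.08, -0.0]
[-0.23, 0.1, -0.0]
[-0.29, 0.12, -0.0]
[-0.35, 0.14, -0.0]
[-0.41, 0.15, -0.0]
[-0.47, 0.17, -0.0]
```

Emit:
{"name": "jog_arm", "arguments": {"targets": [[[-0.06,0.03,0],[0,0,0],10],[[-0.11,0.06,0],[0,0,0],10]]}}

```text
time: 20.62
tool_pos: [0.5762, 0.0559, 0.1098]
tool_rot: [-0.0, 0.69, 0.724, -0.0]
contact_force: [-3.9, 0.8, -3.4]
gripper_width: 0.161
grasp_force: 59.4
```

Emit:
{"name": "jog_arm", "arguments": {"targets": [[[-0.06,0.02,0],[0,0,0],10],[[-0.12,0.04,0],[0,0,0],10]]}}

```text
time: 20.88
tool_pos: [0.5774, 0.053, 0.1098]
tool_rot: [-0.0, 0.69, 0.724, 0.0]
contact_force: [-3.4, 1.1, -3.6]
gripper_width: 0.155
grasp_force: 59.3
```

```bash
python3 -c "
from crank import *
print('tang,rad',tang()); arc(2,8)
"
```

```text
tang,rad (2.3, -2.8)
t 20.88 r 0.0452 ang 21.9 F [-3.4  1.1 -3.6] z 0.1098
[-0.06, 0.02, -0.0]
[-0.12, 0.04, -0.0]
[-0.18, 0.05, -0.0]
[-0.24, 0.07, -0.0]
[-0.31, 0.08, -0.0]
[-0.37, 0.09, -0.0]
[-0.43, 0.09, -0.0]
[-0.49, 0.1, -0.0]
```

Emit:
{"name": "jog_arm", "arguments": {"targets": [[[-0.06,0.02,0],[0,0,0],10],[[-0.12,0.04,0],[0,0,0],10]]}}

```text
time: 21.12
tool_pos: [0.5785, 0.0501, 0.1098]
tool_rot: [-0.0, 0.69, 0.724, -0.0]
contact_force: [-3.2, 2.3, -4.1]
gripper_width: 0.16
grasp_force: 59.3
```

Emit:
{"name": "jog_arm", "arguments": {"targets": [[[-0.06,0.01,0],[0,0,0],10],[[-0.12,0.03,0],[0,0,0],10]]}}

```text
time: 21.38
tool_pos: [0.5794, 0.0471, 0.1098]
tool_rot: [-0.0, 0.69, 0.724, -0.0]
contact_force: [-2.8, 1.7, -3.7]
gripper_width: 0.16
grasp_force: 59.3
```

```bash
python3 -c "
from crank import *
print('tang,rad',tang()); arc(2,8)
"
```

```text
tang,rad (2.3, -2.4)
t 21.38 r 0.0452 ang 13.9 F [-2.8  1.7 -3.7] z 0.1098
[-0.06, 0.01, -0.0]
[-0.12, 0.02, -0.0]
[-0.19, 0.03, -0.0]
[-0.25, 0.03, -0.0]
[-0.31, 0.03, -0.0]
[-0.38, 0.03, -0.0]
[-0.44, 0.03, -0.0]
[-0.5, 0.03, -0.0]
```

Emit:
{"name": "jog_arm", "arguments": {"targets": [[[-0.06,0.01,0],[0,0,0],10],[[-0.12,0.02,0],[0,0,0],10]]}}

```text
time: 21.62
tool_pos: [0.58, 0.0441, 0.1098]
tool_rot: [-0.0, 0.69, 0.724, -0.0]
contact_force: [-3.3, 2.4, -3.8]
gripper_width: 0.162
grasp_force: 59.3
```

Emit:
{"name": "jog_arm", "arguments": {"targets": [[[-0.06,0.01,0],[0,0,0],10],[[-0.13,0.01,0],[0,0,0],10]]}}

```text
time: 21.88
tool_pos: [0.5805, 0.0409, 0.1098]
tool_rot: [-0.0, 0.69, 0.724, 0.0]
contact_force: [-3.3, 1.9, -3.9]
gripper_width: 0.159
grasp_force: 59.3
```

```bash
python3 -c "
from crank import *
print('tang,rad',tang()); arc(2,8)
"
```

```text
tang,rad (2.2, -3.1)
t 21.88 r 0.0452 ang 6.0 F [-3.3  1.9 -3.9] z 0.1098
[-0.06, 0.0, -0.0]
[-0.13, 0.0, -0.0]
[-0.19, -0.0, -0.0]
[-0.25, -0.0, -0.0]
[-0.32, -0.01, -0.0]
[-0.38, -0.02, -0.0]
[-0.44, -0.03, -0.0]
[-0.5, -0.04, -0.0]
```

Emit:
{"name": "jog_arm", "arguments": {"targets": [[[-0.06,0,0],[0,0,0],10],[[-0.13,0,0],[0,0,0],10]]}}

```text
time: 22.12
tool_pos: [0.5807, 0.0377, 0.1099]
tool_rot: [0.0, 0.69, 0.724, 0.0]
contact_force: [-3.3, 3.2, -5.6]
gripper_width: 0.159
grasp_force: 59.2
```

Emit:
{"name": "jog_arm", "arguments": {"targets": [[[-0.06,0,0],[0,0,0],10],[[-0.12,0,0],[0,0,0],10]]}}

```text
time: 22.38
tool_pos: [0.5807, 0.0347, 0.1098]
tool_rot: [-0.0, 0.69, 0.724, 0.0]
contact_force: [-3.3, 3.1, -4.0]
gripper_width: 0.162
grasp_force: 59.2
```

```bash
python3 -c "
from crank import *
print('tang,rad',tang()); arc(2,8)
"
```

```text
tang,rad (2.9, -3.4)
t 22.38 r 0.0453 ang -1.9 F [-3.3  3.1 -4. ] z 0.1098
[-0.06, -0.01, -0.0]
[-0.13, -0.02, -0.0]
[-0.19, -0.03, -0.0]
[-0.25, -0.04, -0.0]
[-0.31, -0.05, -0.0]
[-0.37, -0.07, -0.0]
[-0.43, -0.09, -0.0]
[-0.49, -0.11, -0.0]
```

Emit:
{"name": "jog_arm", "arguments": {"targets": [[[-0.06,-0.01,0],[0,0,0],10],[[-0.13,-0.02,0],[0,0,0],10]]}}

```text
time: 22.62
tool_pos: [0.5805, 0.0316, 0.1098]
tool_rot: [-0.0, 0.69, 0.724, 0.0]
contact_force: [-2.1, 4.7, -5.0]
gripper_width: 0.16
grasp_force: 59.1
```

Emit:
{"name": "jog_arm", "arguments": {"targets": [[[-0.04,-0.01,0],[0,0,0],10]]}}

```text
time: 22.75
tool_pos: [0.5804, 0.0306, 0.1098]
tool_rot: [-0.0, 0.69, 0.724, 0.0]
contact_force: [-1.2, 4.8, -5.6]
gripper_width: 0.158
grasp_force: 59.0
```

```bash
python3 -c "
from crank import *
print('tang,rad',tang()); arc(2,1)
look('top7'); print('tang,rad',tang())
"
```

```text
tang,rad (4.6, -1.8)
t 22.75 r 0.0452 ang -7.1 F [-1.2  4.8 -5.6] z 0.1098
[-0.06, -0.01, -0.0]
[365. 211.] 268 (array([ 485.6, -191.3]), array([109.3,  32.6]), 0.1)
tang,rad (3.7, -2.4)
```

View pics/top7c.png

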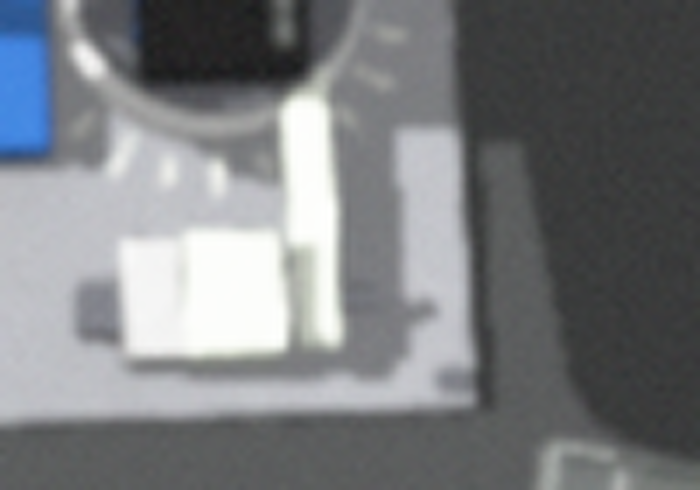

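The arm's nose now meets the block at crop (295,290), the arm is parallel to the stand and the block is still flush with the anvil. The tangential force rose from about 2.4 N to 4.6 N, so the nip is about 15 N. I relax the push, let go and lift off.

Emit:
{"name": "jog_arm", "arguments": {"targets": [[[0.02,0,0],[0,0,0],10],[[0.02,0,0],[0,0,0],25],[[0.02,0,0],[0,0,0],45],[[0.02,0,0],[0,0,0],45],[[0.02,0,0],[0,0,0],45]]}}

```text
time: 23.42
tool_pos: [0.5808, 0.0306, 0.1106]
tool_rot: [0.001, 0.69, 0.724, 0.0]
contact_force: [0.5, -0.1, -0.4]
gripper_width: 0.45
grasp_force: 0.0
```

Emit:
{"name": "jog_arm", "arguments": {"targets": [[[0.02,0,-0.5],[0,0,0],45],[[0.02,0,-1.5],[0,0,0],45],[[0.02,0,-3.0],[0,0,0],45],[[0.02,0,-4.0],[0,0,0],45],[[0,-1.0,-4.5],[0,0,0],45],[[0,-3.0,-4.5],[0,0,0],45],[[0,-4.5,-4.5],[0,0,0],45],[[0,-4.5,-4.5],[0,0,0],45]]}}

```text
time: 24.42
tool_pos: [0.4667, 0.0256, 0.2234]
tool_rot: [0.001, 0.69, 0.724, 0.001]
contact_force: [0.8, 0.9, -0.2]
gripper_width: 0.449
grasp_force: 0.0
```

```bash
python3 -c "
from crank import *
from m import rect
s=state(); print(s['time'],s['tool_pos'],s['contact_force'].round(1))
for n in('top','side'):
    im,dep,W=grab(n,n+'8'); X,Y,z=np.moveaxis(W,-1,0)
    m=(X>.49)&(X<.6)&(Y>-.03)&(Y<.1)&(im.max(2)<80)&(z>.1)&(z<.15); print(n,'handle',m.sum(),W[m].mean(0).round(4) if m.any() else '')
    m=(X>.41)&(X<.49)&(Y>-.2)&(Y<-.1)&(z>.0585)&(z<.068); print('blk',m.sum(),W[m].mean(0).round(4),rect(W[m]))
    m=((z>.034)&(z<.05)&(im.min(2)>100)&(Y<-.12)&(Y>-.32)&(X>.4)&(X<.6)); print('arm',m.sum(),rect(W[m]))
"
```

```text
24.425 [0.46674385 0.02562466 0.22337698] [ 0.8  0.9 -0.2]
top handle 0 
blk 204 [ 0.4473 -0.1523  0.0618] (array([ 447. , -142.6]), array([42.7, 57. ]), 0.6)
arm 295 (array([ 506.9, -164.1]), array([162. ,  83.1]), 1.9)
side handle 84 [0.5774 0.0354 0.1281]
blk 159 [ 0.4478 -0.149   0.0618] (array([ 447.7, -142.2]), array([43.3, 58.6]), 3.1)
arm 157 (array([ 475.8, -164. ]), array([100.9,  87.1]), 0.4)
```

```bash
python3 -c "
from plant import *
print(job_done())"
```

```text
the job is handed in; nothing more can be done
None
```

The job is handed in at about 24.5 s of the 72 s: the thick block stands flush against the anvil, nipped at an estimated 15 N after about 2.8 clockwise crank turns, and the gripper has let go and is clear of everything.

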